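Put the colour-coded gear motors into their kit boxes

TASK

Pack the robot kits: put each coloured gear motor into the kit box whose pad has the same colour, lying flat with its shaft up, in the middle of the pad and along the pad's length (either end first). Leave the white spare motor and the loose wheel where they lie.

Things in the scene. Friction and masses are not known exactly. Their poses are not given: they have to be found in the camera images.
- red_motor: small gear motor lying flat on the bench (z = 0), 30 to 65 g: red gearbox block 46 x 24 wide x 22 high (mm) plus a silver motor can; 66 long over all. A thin white shaft stands 8 up from the block. Origin: middle of the underside, a good place to grip across the 24; x along its length (block x = -33 to 13, shaft at -22, can 13 to 33), z up.
- blue_motor: small gear motor lying flat on the bench (z = 0), 30 to 65 g: blue gearbox block 46 x 24 wide x 22 high (mm) plus a silver motor can; 66 long over all. A thin white shaft stands 8 up from the block. Origin: middle of the underside, a good place to grip across the 24; x along its length (block x = -33 to 13, shaft at -22, can 13 to 33), z up.
- green_motor: small gear motor lying flat on the bench (z = 0), 30 to 65 g: green gearbox block 46 x 24 wide x 22 high (mm) plus a silver motor can; 66 long over all. A thin white shaft stands 8 up from the block. Origin: middle of the underside, a good place to grip across the 24; x along its length (block x = -33 to 13, shaft at -22, can 13 to 33), z up.
- yellow_motor: small gear motor lying flat on the bench (z = 0), 30 to 65 g: yellow gearbox block 46 x 24 wide x 22 high (mm) plus a silver motor can; 66 long over all. A thin white shaft stands 8 up from the block. Origin: middle of the underside, a good place to grip across the 24; x along its length (block x = -33 to 13, shaft at -22, can 13 to 33), z up.
- spare_motor: small gear motor lying flat on the bench (z = 0), 30 to 65 g: white gearbox block 46 x 24 wide x 22 high (mm) plus a silver motor can; 66 long over all. A thin white shaft stands 8 up from the block. Origin: middle of the underside, a good place to grip across the 24; x along its length (block x = -33 to 13, shaft at -22, can 13 to 33), z up. The spare: no box, stays put.
- red_box: open cardboard kit box, fixed, 110 (x) x 116 (y) x 30 high (mm), walls 4 thick, turned up to 17 degrees; a red pad 80 (along x) x 40 lies in the middle of its floor, pad top 5 above the bench. Origin: under the pad's centre at bench height; x along the pad's length, z up. A small red label is on one outer wall.
- blue_box: open cardboard kit box, fixed, 110 (x) x 116 (y) x 30 high (mm), walls 4 thick, turned up to 17 degrees; a blue pad 80 (along x) x 40 lies in the middle of its floor, pad top 5 above the bench. Origin: under the pad's centre at bench height; x along the pad's length, z up. A small blue label is on one outer wall.
- green_box: open cardboard kit box, fixed, 110 (x) x 116 (y) x 30 high (mm), walls 4 thick, turned up to 17 degrees; a green pad 80 (along x) x 40 lies in the middle of its floor, pad top 5 above the bench. Origin: under the pad's centre at bench height; x along the pad's length, z up. A small green label is on one outer wall.
- yellow_box: open cardboard kit box, fixed, 110 (x) x 116 (y) x 30 high (mm), walls 4 thick, turned up to 17 degrees; a yellow pad 80 (along x) x 40 lies in the middle of its floor, pad top 5 above the bench. Origin: under the pad's centre at bench height; x along the pad's length, z up. A small yellow label is on one outer wall.
- wheel: loose robot wheel lying flat between the motors and the boxes, black tyre 64 mm across, 24 mm high, white hub on top; origin in the middle of its underside. Not part of the job; stays where it is. (Other low clutter, all under 35 mm high, lies about, clear of the motors and boxes.)
Mind the look-alikes: they are no part of the job. Several things have the shape of the green_motor; the one meant has the colours described above. There is more than one size of the blue_motor; the one meant has the size given above.

How it is judged:
By the outcome, as a careful person would: the job done as asked, in the order asked, and still so for the second after the job is handed in, with the robot touching nothing.
It also fails if it takes over 99 s, if anything falls off the work surface, if the arm or the gripper's body presses on something with over 40 N, if the wrist force passes 120 N, or if a joint passes its speed limit or range.

ROBOT

A 6-joint arm with a two-finger parallel gripper is mounted at the origin on the work surface. World frame = base frame: x ahead of the robot, y to its left, z up, the work surface at z = 0. Lengths are in m, angles in rad, forces in N, time in s.
With the tool pointing down it reaches from about 0.425 to 0.925 m from the base axis. Payload 12.5 kg.
Tool frame: the origin (TCP) lies midway between the tips of the shut fingers; the grasp point (between the pads) lies 19 mm behind it; z points along the fingers, y is the direction in which the jaws open and shut (so a half turn about z gives the same grasp; the last joint's range is limited). The gripper opens to 85 mm and grips with 20 to 120 N. Pads are 22 mm wide; open, the fingers measure 114 mm over their backs; the gripper's body (76 mm by 85 mm) begins 54 mm behind the grasp point. The pads swing forward as they close: fully open they stand 13 mm farther back than shut.
Start: joints at [1.096, 0.491, 1.559, -0, 1.092, -0.106], TCP at [0.225, 0.583, 0.231] pointing down, gripper open.
Joint ranges: [-3.1, 3.1], [-0.84, 2.19], [0.05, 2.79], [-1.13, 4.28], [0.06, 2.93], [-2.69, 2.69]. Speed limits (rad/s): [2.22, 2.22, 2.79, 3.14, 3.14, 3.14].

INTERFACE

Orientations are given as a unit quaternion [w, x, y, z].
In Python, from plant import arm, move_gripper, solve_ik, telemetry, vision gives the robot as it stands. Calls block until the motion is done:
- arm.movep(position, orientation): joint-space move of the TCP to a pose.
- arm.line_to(position, frame=None, max_speed=0.15, f_stop=None): straight line of the TCP; frame=None keeps the orientation; max_speed is the mean speed in m/s. With f_stop (N) it stops when the force on the tool has changed by that much, and returns True; else False.
- arm.move_joints(angles): joint-space move.
- move_gripper(opening): opening from 0.0 (shut) to 1.0 (fully open); the grip force is fixed at half the most; returns when the fingers have stopped.
- arm.dwell(seconds).
- solve_ik(position, orientation): joint angles nearest the present ones, or None.
- telemetry.get_obs(): the state.
- vision.read_camera(name): name is "side" or "top"; returns a dict with "color" (400x640x3 uint8, red, green, blue), "fx", "fy", "cx", "cy" (pixels), "pose" (4x4, takes a point from camera to world coordinates). Camera axes: x right, y down, z forward; pixel columns grow to the right and rows downward; lengths in m; the calibration is good to about 2 mm. A picture is of the moment at which its call begins. There is no depth.
A pose or a line that the arm cannot do raises arm.Unreachable and nothing moves.
- arm.hand_in(): hands the job in, once; it reports no verdict.
The state is a dict: "clock": time; "qpos": joint angles; "joint_velocities": joint speeds; "joint_torque": joint torques, N m; "tcp_pos": TCP position; "ee_rot": TCP orientation; "force": force on the tool from outside, world axes, zero at the start; "ft_torque": the same for the moment, N m; "finger_gap": opening from 0.0 (shut) to 1.0 (fully open).
Only numpy, scipy, OpenCV 4.12 (cv2) and the standard library are available. Lean on these libraries where they do the work, as an engineer would, in place of code of your own. Each camera call takes 0.05 s, during which the arm holds its last target.

## Working session

There is one attempt and no reset: what is moved stays moved. The work goes in short steps, each a Python script; the robot and the scene stay as the last script left them, time stands still between calls to the robot, and variables do not carry over. Pictures are saved under pics/ and viewed, and the job is handed in when it is done.

```bash
mkdir -p pics; ls; python3 - <<'E'
from plant import vision,telemetry
import cv2,numpy as np
for n in("top","side"):
    c=vision.read_camera(n);cv2.imwrite(f"pics/{n}0.png",c["color"][:,:,::-1])
    print(n,c["fx"],c["fy"],c["cx"],c["cy"]);print(np.round(c["pose"],4))
o=telemetry.get_obs();print(o["clock"],o["ee_rot"],o["finger_gap"],o["tcp_pos"])
E
```

```text
pics
top 397.2012857892 397.2012857892 320.46836474451186 199.04518208975196
[[-0.0212 -0.9989  0.0427  0.4436]
 [-0.9998  0.0211 -0.0029 -0.0036]
 [ 0.002  -0.0428 -0.9991  1.0301]
 [ 0.      0.      0.      1.    ]]
side 492.42954811304764 492.42954811304764 322.59675030910864 199.38801534042335
[[ 0.8361 -0.3762  0.3992  0.0612]
 [-0.5485 -0.5765  0.6056 -0.6662]
 [ 0.0023 -0.7254 -0.6883  0.8078]
 [ 0.      0.      0.      1.    ]]
0.1 [-1.38573567e-04  1.83366096e-01  9.83044572e-01 -4.74543224e-04] 0.9997891612776761 [0.22519519 0.58281149 0.23078871]
```

View pics/top0.png

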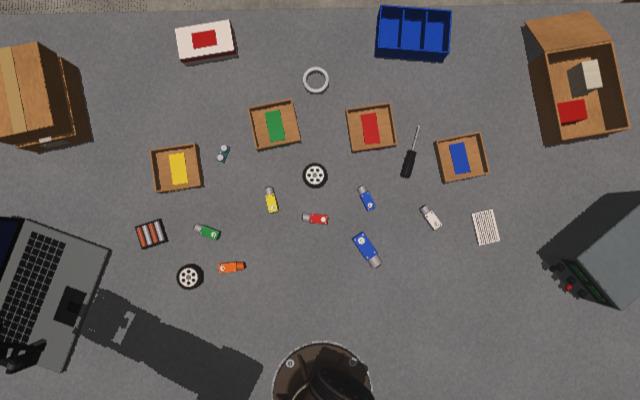

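View pics/side0.png

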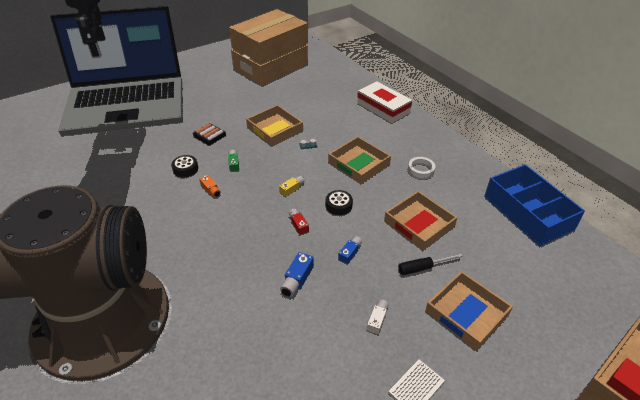

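```bash
python3 - <<'E'
import cv2,numpy as np
im=cv2.imread("pics/top0.png")
a=cv2.resize(im[180:290,180:290],None,fx=3.6,fy=3.6,interpolation=cv2.INTER_CUBIC)
b=cv2.resize(im[170:280,290:400],None,fx=3.6,fy=3.6,interpolation=cv2.INTER_CUBIC)
cv2.imwrite("pics/crop0.png",np.hstack([a,b]))
hsv=cv2.cvtColor(im,cv2.COLOR_BGR2HSV)
for n,p in dict(r=(311,218),rp=(370,128),b=(364,195),bp=(459,158),g=(202,230),gp=(275,126),y=(271,203),yp=(178,168),g2=(211,233)).items(): print(n,hsv[p[1],p[0]])
E
```

```text
r [  1 193 189]
rp [  1 199 179]
b [111 186 173]
bp [112 189 159]
g [ 66 158 129]
gp [ 65 148 134]
y [ 26 183 219]
yp [ 24 193 219]
g2 [ 53  48 174]
```

View pics/crop0.png

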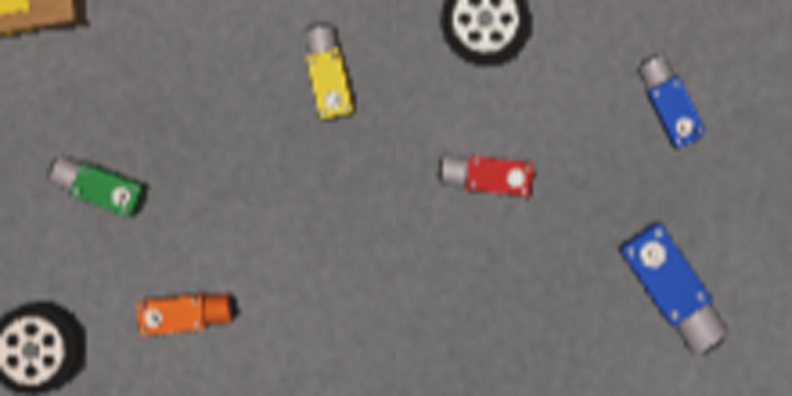

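```bash
cat > h.py <<'E'
import cv2,numpy as np
from plant import arm,move_gripper,solve_ik,telemetry,vision
HUE=dict(red=0,blue=112,green=66,yellow=25)
def ray(c,px,z):
    px=np.atleast_2d(px).astype(float);P=c["pose"]
    d=np.c_[(px[:,0]-c["cx"])/c["fx"],(px[:,1]-c["cy"])/c["fy"],np.ones(len(px))]@P[:3,:3].T
    return (P[:3,3]+d*((z-P[2,3])/d[:,2])[:,None])[:,:2]
def blob(c,col,at,S=4,R=36):
    x0,y0=int(at[0])-R,int(at[1])-R
    im=c["color"][y0:y0+2*R,x0:x0+2*R]
    im=cv2.resize(im,None,fx=S,fy=S,interpolation=cv2.INTER_CUBIC)
    h=cv2.cvtColor(im,cv2.COLOR_RGB2HSV).astype(int)
    dh=abs((h[...,0]-HUE[col]+90)%180-90)
    m=((dh<(8 if col=="yellow" else 12))&(h[...,1]>(110 if col=="yellow" else 95))&(h[...,2]>45)).astype(np.uint8)
    if col=="yellow": m&=(h[...,0]>20).astype(np.uint8)
    m=cv2.morphologyEx(m,cv2.MORPH_OPEN,np.ones((7,7),np.uint8))
    cs,_=cv2.findContours(m,cv2.RETR_EXTERNAL,cv2.CHAIN_APPROX_NONE)
    k=max(cs,key=cv2.contourArea)[:,0,:]
    return (k+.5)/S-.5+[x0,y0]
def rect(pts):
    (cx,cy),(w,h),a=cv2.minAreaRect((pts*1000).astype(np.float32))
    if w<h: w,h,a=h,w,a+90
    a=np.radians(a);return np.array([cx,cy])/1000,np.array([w,h]),(a+np.pi/2)%np.pi-np.pi/2
def motor(c,col,at,canpx,z0=0.):
    # canpx: rough pixel of can
    r=rect(ray(c,blob(c,col,at),z0+.022)); ctr,wh,a=r
    cam=c["pose"][:3,3]; s=-(ctr-cam[:2])*.022/(cam[2]-z0)   # near side faces in mask
    u=np.array([np.cos(a),np.sin(a)]);v=np.array([-u[1],u[0]])
    cw=wh-1000*abs(np.array([s@u,s@v]))
    ctr=ctr-s/2
    if (ray(c,canpx,z0+.011)[0]-ctr)@u<0: u=-u
    o=ctr+.010*u
    return o,np.arctan2(u[1],u[0]),wh,cw
def pad(c,col,at):
    return rect(ray(c,blob(c,col,at),.005))
MOT=dict(red=((318,219),(307,218)),blue=((368,201),(361,188)),green=((210,233),(198,229)),yellow=((272,203),(268,190)))
PAD=dict(red=(370,128),blue=(459,158),green=(275,126),yellow=(178,168))
E
python3 - <<'E'
from h import *
c=vision.read_camera("top")
for k in MOT:
    o,a,wh,cw=motor(c,k,*MOT[k]); print(k,"motor",o.round(4),np.degrees(a).round(1),wh.round(1),cw.round(1))
    p=pad(c,k,PAD[k]); print("   pad",p[0].round(4),p[1].round(1),np.degrees(p[2]).round(1), np.hypot(*p[0]).round(3))
E
```

```text
red motor [0.4388 0.01  ] 82.8 [47.3 25. ] [47.2 24.9]
   pad [ 0.669  -0.1394] [84.1 44. ] 7.3 0.683
blue motor [ 0.4919 -0.122 ] 25.1 [40.8 25.6] [40.5 22.9]
   pad [ 0.5868 -0.3689] [78.7 39.7] 10.9 0.693
green motor [0.4134 0.2917] 68.0 [39.  24.4] [33.6 21.4]
   pad [0.6813 0.1087] [78.2 38.9] 10.8 0.69
yellow motor [0.4896 0.1215] 11.3 [47.5 26.2] [46.2 23.8]
   pad [0.5749 0.3607] [80.7 40.5] 7.6 0.679
```

```bash
python3 - <<'E'
from h import *
c=vision.read_camera("top")
t=[]
for k in ("green","blue","red","yellow"):
    at=MOT[k][0];x0,y0=at[0]-20,at[1]-20
    im=cv2.resize(c["color"][y0:y0+40,x0:x0+40],None,fx=9,fy=9,interpolation=cv2.INTER_NEAREST)[:,:,::-1].copy()
    b=blob(c,k,at);cv2.polylines(im,[((b-[x0,y0]+.5)*9).astype(int)],True,(255,0,255),1);t.append(im[:, :])
cv2.imwrite("pics/dbg1.png",cv2.resize(np.vstack([np.hstack(t[:2]),np.hstack(t[2:])]),(600,600)))
E
```

```text
(no output)
```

View pics/dbg1.png

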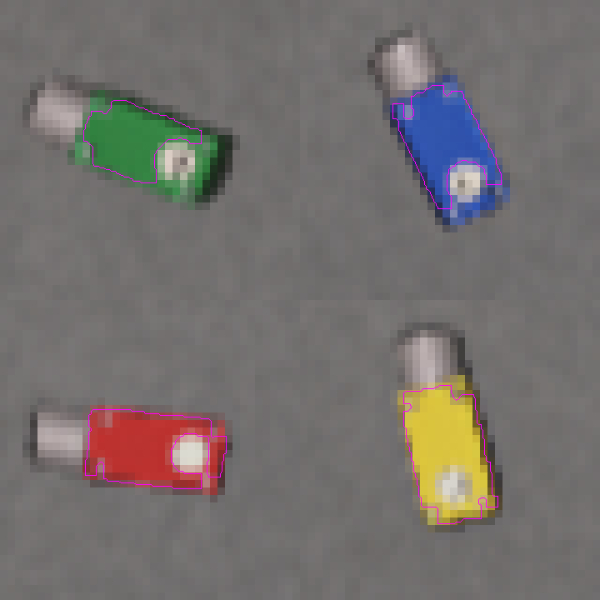

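```bash
sed -i 's/    m=cv2.morphologyEx(m,cv2.MORPH_OPEN,np.ones((7,7),np.uint8))/    m=cv2.morphologyEx(cv2.morphologyEx(m,cv2.MORPH_CLOSE,np.ones((15,15),np.uint8)),cv2.MORPH_OPEN,np.ones((5,5),np.uint8))/; s/else 95)/else 85)/; s/>45)/>60)/' h.py
python3 - <<'E'
from h import *
c=vision.read_camera("top")
t=[]
for k in ("green","blue","red","yellow"):
    o,a,wh,cw=motor(c,k,*MOT[k]); print(k,"motor",o.round(4),np.degrees(a).round(1),wh.round(1),cw.round(1))
    p=pad(c,k,PAD[k]); print("   pad",p[0].round(4),p[1].round(1),np.degrees(p[2]).round(1), np.hypot(*p[0]).round(3))
    at=MOT[k][0];x0,y0=at[0]-20,at[1]-20
    im=cv2.resize(c["color"][y0:y0+40,x0:x0+40],None,fx=9,fy=9,interpolation=cv2.INTER_NEAREST)[:,:,::-1].copy()
    b=blob(c,k,at);cv2.polylines(im,[((b-[x0,y0]+.5)*9).astype(int)],True,(255,0,255),1);t.append(im[:, :])
cv2.imwrite("pics/dbg2.png",cv2.resize(np.vstack([np.hstack(t[:2]),np.hstack(t[2:])]),(600,600)))
E
```

```text
green motor [0.4122 0.2889] 67.4 [46.7 25. ] [41.5 22. ]
   pad [0.6813 0.1087] [78.2 38.9] 10.8 0.69
blue motor [ 0.4894 -0.1233] 25.1 [47.7 25.9] [47.3 23.2]
   pad [ 0.5868 -0.369 ] [79.2 39.8] 10.9 0.693
red motor [0.4387 0.01  ] 82.5 [47.5 25.7] [47.4 25.6]
   pad [ 0.6625 -0.1402] [98.4 48.5] 7.0 0.677
yellow motor [0.4899 0.1218] 11.8 [48.3 26.2] [47.  23.8]
   pad [0.5749 0.3606] [80.9 40.7] 7.6 0.679
```

View pics/dbg2.png

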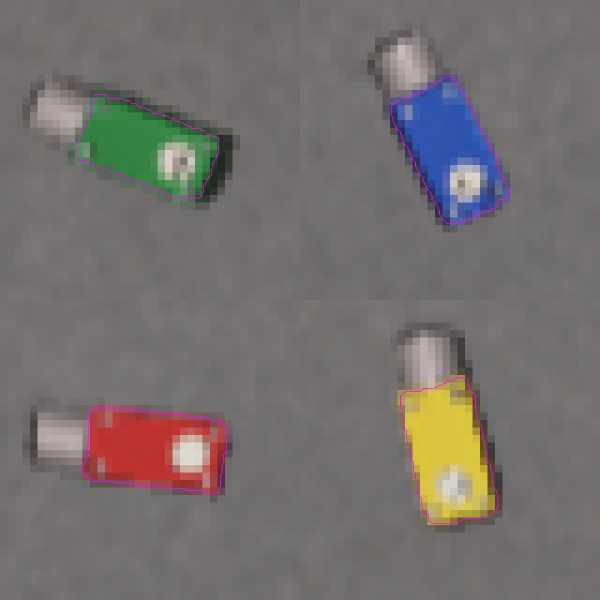

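```bash
sed -i 's/    ctr=ctr-s\/2/    pass  # sides are dark, mask is the top face only/; s/(8 if col=="yellow" else 12)/dict(yellow=8,red=6).get(col,12)/; s/(110 if col=="yellow" else 85)/dict(yellow=110,red=130).get(col,85)/' h.py
python3 - <<'E'
from h import *
c=vision.read_camera("top");s=vision.read_camera("side")
SP=dict(red=(421,222),blue=(468,311),green=(361,161),yellow=(275,129))
SM=dict(red=((300,222),(293,212)),blue=((347,251),(356,241)),green=((234,161),(234,153)),yellow=((290,187),(298,180)))
def shaft(c,at): pass
for k in ("green","blue","red","yellow"):
    o,a,wh,cw=motor(c,k,*MOT[k]); print(k,"motor",o.round(4),np.degrees(a).round(1),wh.round(1))
    p=pad(c,k,PAD[k]); print("   pad ",p[0].round(4),p[1].round(1),np.degrees(p[2]).round(1))
    p=pad(s,k,SP[k]); print("  side ",p[0].round(4),p[1].round(1),np.degrees(p[2]).round(1))
E
```

```text
green motor [0.4125 0.2859] 67.4 [46.6 25.1]
   pad  [0.6813 0.1087] [78.2 38.9] 10.8
  side  [0.6799 0.1063] [82.1 39.7] 10.4
blue motor [ 0.489 -0.122] 25.1 [47.7 25.9]
   pad  [ 0.5868 -0.369 ] [79.2 39.8] 10.9
  side  [ 0.5792 -0.3691] [94.9 52.8] 11.1
red motor [0.4387 0.0099] 83.1 [46.  23.7]
   pad  [ 0.6689 -0.1393] [79.5 40.6] 6.8
  side  [ 0.6606 -0.1352] [95.2 58.9] 8.3
yellow motor [0.4895 0.1204] 11.8 [48.3 26. ]
   pad  [0.5749 0.3606] [80.8 40.6] 7.8
  side  [0.5658 0.3697] [95.9 65.7] 6.4
```

```bash
cat >> h.py <<'E'
def quat(y):  # Rz(y)*Rx(pi)
    return np.array([0,np.cos(y/2),np.sin(y/2),0])
def yaws(a): return [a+k*np.pi for k in(-2,-1,0,1,2)]
def choose(p,a,zz,ref):
    best=None
    for y in yaws(a):
        qs=[solve_ik([p[0],p[1],z],quat(y)) for z in zz]
        if any(q is None for q in qs): continue
        d=abs(np.array(qs[0])-ref).max()
        if best is None or d<best[0]: best=(d,y,qs)
    return best
E
python3 - <<'E'
from h import *
c=vision.read_camera("top");ref=np.array(telemetry.get_obs()["qpos"])
for k in ("green","yellow","red","blue"):
    o,a,*_=motor(c,k,*MOT[k]);p=pad(c,k,PAD[k])
    b=choose(o,a,[.12,.003],ref);d=choose(p[0],p[2],[.12,.009],b[2][0])
    print(k,[(np.degrees(x[1]).round(),x[0].round(2),np.round(x[2][1],2)) for x in (b,d)])
    ref=np.array(d[2][0])
E
```

```text
green [(np.float64(-292.0), np.float64(0.97), array([ 0.47,  0.68,  2.04, -0.  ,  0.42,  0.87])), (np.float64(-349.0), np.float64(0.58), array([ 0.06,  0.83,  1.55, -0.  ,  0.76,  1.44]))]
yellow [(np.float64(-348.0), np.float64(0.48), array([ 0.11,  0.69,  2.04, -0.  ,  0.42,  1.48])), (np.float64(-352.0), np.float64(0.45), array([ 0.46,  0.82,  1.58, -0.  ,  0.74,  1.9 ]))]
red [(np.float64(443.0), np.float64(1.91), array([-0.13,  0.65,  2.2 , -0.  ,  0.3 , -0.01])), (np.float64(-353.0), np.float64(1.16), array([-0.3 ,  0.83,  1.57, -0.  ,  0.75,  1.15]))]
blue [(np.float64(-335.0), np.float64(0.46), array([-0.38,  0.69,  2.04, -0.  ,  0.42,  0.76])), (np.float64(-349.0), np.float64(0.49), array([-0.66,  0.84,  1.54, -0.  ,  0.77,  0.72]))]
```

```bash
cat >> h.py <<'E'
def do(k,o,a,p,pa):
    T=lambda:telemetry.get_obs()
    ref=np.array(T()["qpos"])
    b=choose(o,a,[.12,.003],ref); d=choose(p,pa,[.12,.009],b[2][0])
    t0=T()["clock"]
    move_gripper(.62)
    arm.movep([*o,.12],quat(b[1]))
    arm.line_to([*o,.03]); hit=arm.line_to([*o,.003],max_speed=.07,f_stop=12)
    print("pick hit",hit,np.round(T()["tcp_pos"],4))
    move_gripper(0.); print("gap mm",T()["finger_gap"]*85)
    arm.line_to([*o,.12]); g=T()["finger_gap"]*85; print("lift gap",g, "F",np.round(T()["force"],2))
    if g<15: print("NO GRASP"); return False
    arm.movep([*p,.12],quat(d[1]))
    arm.line_to([*p,.035]); hit=arm.line_to([*p,.0085],max_speed=.05,f_stop=5)
    print("place hit",hit,np.round(T()["tcp_pos"],4),"gap",T()["finger_gap"]*85)
    move_gripper(.46); arm.line_to([*p,.12])
    print("t",t0,T()["clock"]); return True
E
python3 - <<'E'
from h import *
c=vision.read_camera("top");k="green"
o,a,*_=motor(c,k,*MOT[k]);p=pad(c,k,PAD[k]);do(k,o,a,p[0],p[2])
c=vision.read_camera("top");s=vision.read_camera("side")
cv2.imwrite("pics/g1.png",np.hstack([cv2.resize(c["color"][90:170,235:315],(400,400)),cv2.resize(s["color"][120:200,320:400],(400,400))])[:,:,::-1])
E
```

```text
pick hit False [0.4124 0.2857 0.0027]
gap mm 22.695180897900762
lift gap 22.57060456661581 F [0.06 0.36 0.1 ]
place hit True [0.6809 0.1087 0.0085] gap 22.36628264106264
t 0.45 8.5167
```

View pics/g1.png

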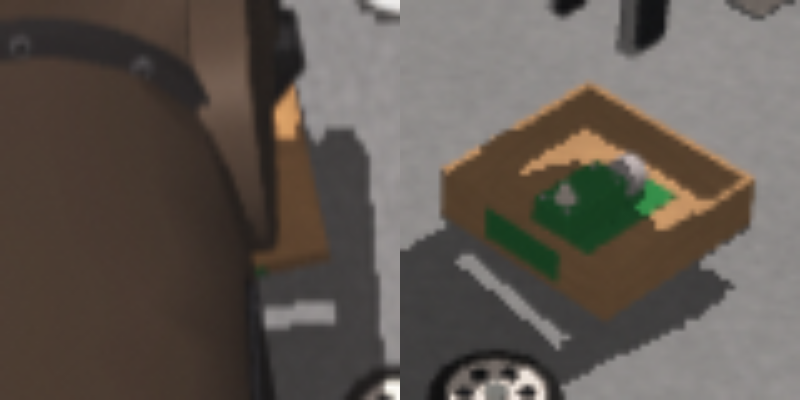

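The side view shows green lying flat on its pad with the shaft up. The others go next, using the poses measured before the arm covered the view.

```bash
python3 - <<'E'
from h import *
J=dict(yellow=((.4895,.1204),11.8,(.5749,.3606),7.8),red=((.4387,.0099),83.1,(.6689,-.1393),6.8),blue=((.489,-.122),25.1,(.5868,-.369),10.9))
for k,(o,a,p,b) in J.items():
    print(k)
    if not do(k,np.array(o),np.radians(a),np.array(p),np.radians(b)): break
s=vision.read_camera("side");cv2.imwrite("pics/s1.png",s["color"][:,:,::-1])
arm.move_joints([1.6,.491,1.559,0,1.092,-.1])
c=vision.read_camera("top");cv2.imwrite("pics/t1.png",c["color"][:,:,::-1])
cr=[cv2.resize(c["color"][y-30:y+30,x-30:x+30],(300,300),interpolation=cv2.INTER_NEAREST) for x,y in PAD.values()]
cv2.imwrite("pics/t1c.png",np.vstack([np.hstack(cr[:2]),np.hstack(cr[2:])])[:,:,::-1])
E
```

```text
yellow
pick hit False [0.4893 0.1204 0.0027]
gap mm 22.662333856815597
lift gap 22.55856746991715 F [ 0.97 -0.54 -0.57]
place hit True [0.5745 0.3604 0.0085] gap 22.604582615392754
t 8.6167 15.7333
red
pick hit False [0.4387 0.0099 0.0031]
gap mm 22.773139821496514
lift gap 22.48036859769741 F [-0.08  0.16 -0.56]
place hit True [ 0.6685 -0.1392  0.0087] gap 22.63944312865753
t 15.7333 23.8
blue
pick hit False [ 0.4889 -0.122   0.0027]
gap mm 23.056719919262623
lift gap 22.402841704952674 F [ 1.35  0.09 -0.37]
place hit True [ 0.5864 -0.3688  0.0086] gap 22.451013756556332
t 23.8 30.9083
```

View pics/t1c.png

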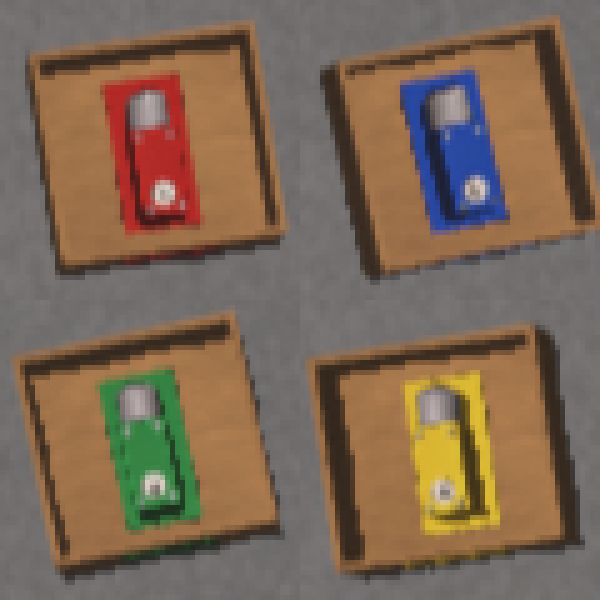

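View pics/t1.png

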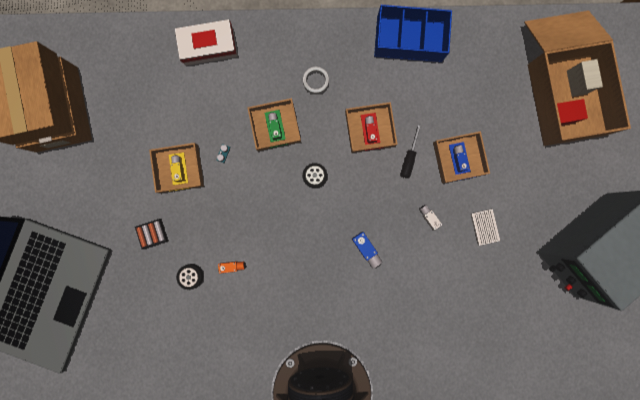

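View pics/s1.png

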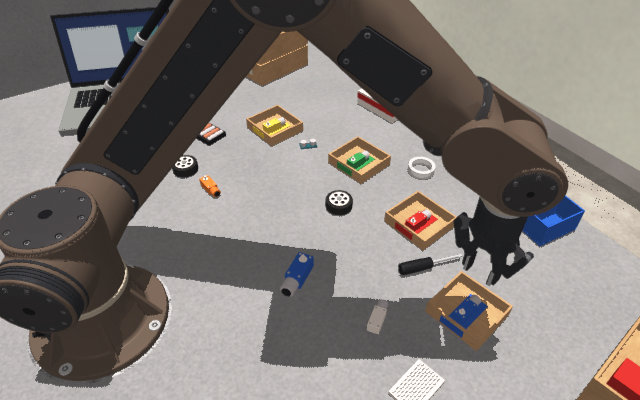

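```bash
python3 - <<'E'
from h import *
c=vision.read_camera("top")
P=dict(red=((.6689,-.1393),6.8),blue=((.5868,-.369),10.9),green=((.6813,.1087),10.8),yellow=((.5749,.3606),7.8))
for k,at in PAD.items():
    x0,y0=at[0]-14,at[1]-2
    im=cv2.resize(c["color"][y0:y0+22,x0:x0+28],None,fx=4,fy=4,interpolation=cv2.INTER_CUBIC);h=cv2.cvtColor(im,cv2.COLOR_RGB2HSV)
    m=((h[...,1]<80)&(h[...,2]>130)).astype(np.uint8)
    n,l,st,ce=cv2.connectedComponentsWithStats(m)
    i=1+np.argmax(st[1:,4]);px=(ce[i]+.5)/4-.5+[x0,y0]
    w=ray(c,px,.03)[0];a=np.radians(P[k][1]);u=np.array([np.cos(a),np.sin(a)])
    d=w-np.array(P[k][0]);print(k,px.round(1),st[i,4],"shaft in pad frame mm",(1000*d@u).round(1),(1000*d@[-u[1],u[0]]).round(1))
print(telemetry.get_obs()["clock"],telemetry.get_obs()["tcp_pos"])
E
```

```text
red [372.3 136.2] 258 shaft in pad frame mm -25.6 0.9
blue [463.6 165.5] 340 shaft in pad frame mm -22.9 2.8
green [275.1 132.7] 395 shaft in pad frame mm -24.2 0.8
yellow [176.1 175.9] 224 shaft in pad frame mm -22.6 -1.0
35.2083 [-0.08363282  0.61928672  0.23118112]
```

```bash
python3 - <<'E'
from h import *
s=vision.read_camera("side")
cr=[cv2.resize(s["color"][y-25:y+25,x-25:x+25],(300,300),interpolation=cv2.INTER_CUBIC) for x,y in [(421,220),(468,310),(361,160),(275,126)]]
cv2.imwrite("pics/s2c.png",np.vstack([np.hstack(cr[:2]),np.hstack(cr[2:])])[:,:,::-1])
E
```

```text
(no output)
```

View pics/s2c.png

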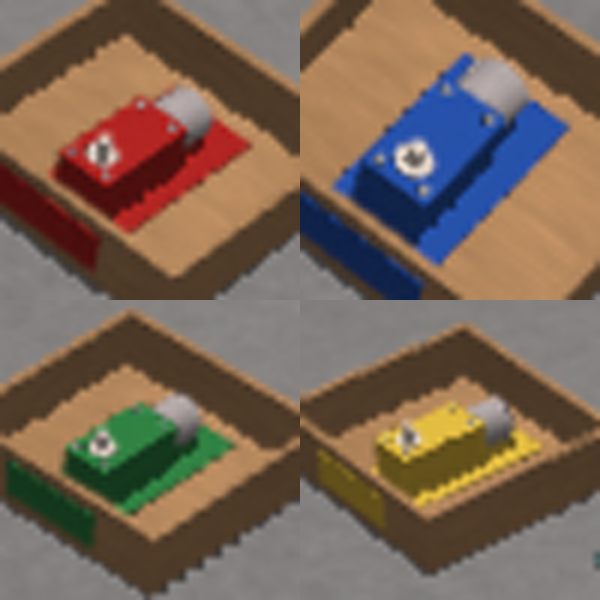

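```bash
python3 - <<'E'
from h import *
s=vision.read_camera("side");c=vision.read_camera("top")
P=dict(red=((.6689,-.1393),6.8),blue=((.5868,-.369),10.9),green=((.6813,.1087),10.8),yellow=((.5749,.3606),7.8))
Q=dict(red=((412.6,219.9),(372.3,136.2)),blue=((461.8,311.1),(463.6,165.5)),green=((352.6,158.6),(275.1,132.7)),yellow=((267.8,123.6),(176.1,175.9)))
for k in P:
    a=np.radians(P[k][1]);R=np.array([[np.cos(a),np.sin(a)],[-np.sin(a),np.cos(a)]])
    print(k,*[(1000*R@(ray(v,q,.028)[0]-P[k][0])).round(1) for v,q in zip((s,c),Q[k])])
E
```

```text
red [-25.6  -1.1] [-25.4   0.6]
blue [-22.6  -0.3] [-22.9   2.1]
green [-23.1  -0.9] [-23.8   1. ]
yellow [-22.2  -2.8] [-22.4  -0.3]
```

Red sits about 3 mm towards its shaft end in both views. There is plenty of time, so I'll re-grip it and shift it 3 mm along the pad.

```bash
python3 - <<'E'
from h import *
p=np.array([.6689,-.1393]);a=np.radians(6.8);n=p+.003*np.array([np.cos(a),np.sin(a)])
ref=np.array(telemetry.get_obs()["qpos"]);d=choose(p,a,[.12,.009],ref)
move_gripper(.46)
arm.movep([*p,.12],quat(d[1]));arm.line_to([*p,.035]);print(arm.line_to([*p,.0088],max_speed=.06,f_stop=8))
move_gripper(0);print(telemetry.get_obs()["finger_gap"]*85)
arm.line_to([*p,.02]);arm.line_to([*n,.02],max_speed=.03);print(arm.line_to([*n,.0085],max_speed=.04,f_stop=5))
move_gripper(.46);arm.line_to([*n,.12]);arm.move_joints([1.6,.491,1.559,0,1.092,-.1])
c=vision.read_camera("top");s=vision.read_camera("side");print(telemetry.get_obs()["clock"])
cv2.imwrite("pics/r3.png",np.hstack([cv2.resize(c["color"][98:158,340:400],(400,400)),cv2.resize(s["color"][195:245,396:446],(400,400))])[:,:,::-1])
at=PAD["red"];x0,y0=at[0]-14,at[1]-2
im=cv2.resize(c["color"][y0:y0+22,x0:x0+28],None,fx=4,fy=4,interpolation=cv2.INTER_CUBIC);h=cv2.cvtColor(im,cv2.COLOR_RGB2HSV)
nn,l,st,ce=cv2.connectedComponentsWithStats(((h[...,1]<80)&(h[...,2]>130)).astype(np.uint8))
i=1+np.argmax(st[1:,4]);px=(ce[i]+.5)/4-.5+[x0,y0];R=np.array([[np.cos(a),np.sin(a)],[-np.sin(a),np.cos(a)]])
print(px,1000*R@(ray(c,px,.028)[0]-p))
E
```

```text
False
22.58299671539291
True
46.75
[372.14686312 135.06796578] [-22.4633779    0.55423466]
```

View pics/r3.png

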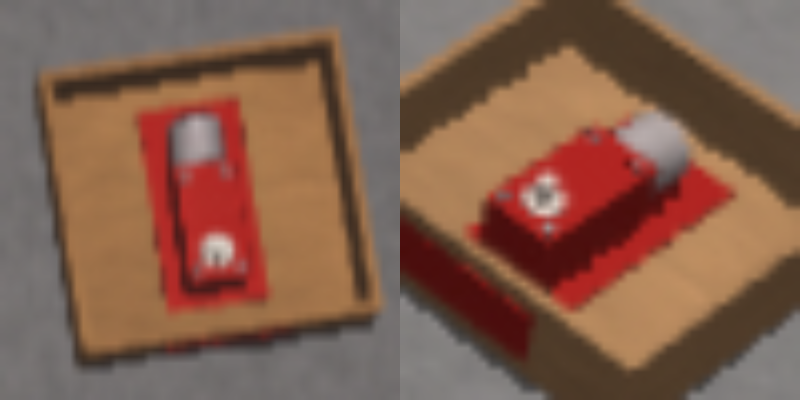

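Red is now centred: its shaft is at −22.5 mm along the pad (−22 expected), and it lies flat and aligned. Handing in.

```bash
python3 -c "
from plant import arm
arm.hand_in()"
```

```text
the job is handed in; nothing more can be done
```

All four coloured motors are in the boxes that match their colours, lying flat with the shaft up and along the pad. I handed the job in at about 47 s. For green I took the green block with the silver can, not the all-orange copy. For blue I took the 66 mm motor, not the larger one.

- **Red:** it first sat about 3 mm off along the pad, and both cameras agreed. I re-gripped it and moved it 3 mm, and its shaft then measured 0.5 mm from where it should be in the top view.
- **Green, blue and yellow:** along the pad, all were within about 2 mm of centre. Across the pad, the two cameras disagreed by 2 to 2.5 mm, which fits the calibration tolerance. The worst single readings were 2.1 mm for blue (top view) and 2.8 mm for yellow (side view), so those two are the least certain.
- **Left alone:** the spare motor, the wheel, the look-alikes and the clutter appear where they were in the pictures. I compared these by eye and did not measure them.

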